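Stand a fallen charging cradle back up and push it against its stop rail

ROBOT

A 6-joint arm with a two-finger parallel gripper is mounted at the origin on a cart in front of the work surface, level with it; the furniture and walls round the work are solid. World frame = base frame: x ahead of the robot, y to its left, z up, the work surface at z = 0. Lengths are in m, angles in rad, forces in N, time in s.
With the tool pointing down it reaches from about 0.375 to 0.9 m from the base axis. Payload 3.1 kg.
Tool frame: the origin (TCP) lies between the finger pads, 19 mm behind the fingertips; this is the grasp point; z points along the fingers, y is the line along which they close (so a half turn about z gives the same grasp; the last joint's range is limited). The gripper opens to 87 mm and grips with 3 to 60 N. Pads are 19 mm wide; open, the fingers measure 117 mm over their backs; the gripper's body (75 mm by 190 mm) begins 51 mm behind the grasp point.
Start: joints at [-1.462, 0.527, 1.433, -0, 1.181, -0.178], TCP at [0.177, -0.599, 0.241] pointing down, gripper open.
Joint ranges: [-3.08, 3.08], [-0.75, 2.2], [0.22, 2.44], [-1.43, 4.57], [0, 2.65], [-2.85, 2.85]. Speed limits (rad/s): [2.79, 2.79, 3.14, 3.14, 3.14, 3.14].

INTERFACE

Orientations are given as a unit quaternion [x, y, z, w].
In Python, from rig import get_obs, vision, hand_in, nets gives the robot as it stands.
- The arm moves only by the tool apply_moves, never from a script. Its argument "series" is a list of rows, each an object with "offset": the shift along the world's x, y, z in cm, a list of three; "rot": the turn, a rotation vector about the world's x, y, z in degrees, a list of three. A call has 1 to 20 rows; each row is the pose to reach, as a shift and turn from the pose commanded when the call began; what a row does not reach only later rows make up. A row lasts 1/10 s, in which the tool goes at most 50 mm and 8.59 degrees, less where a joint would pass 70% of its speed; a pose out of reach is approached as far as the arm can. A call with a gripper value outside its range is refused whole. "hand" is the opening, from 0 (shut) to 1 (fully open), set as the call begins (left out, the last holds). The fingers move at their own pace and stop on an object; "newtons" is the grip in N (left out, the last holds). Time passes only in rows, so rows that repeat a pose let the fingers close. It gives the time, the measured TCP pose, the force, the opening and the grip force at its end, in the units of the state.
- get_obs(): the state, without advancing time (a new reading comes with each control period).
- vision.camera(name): name is "scene" or "top" or "wrist"; returns the picture (480x640x3 uint8, red, green, blue); there is no depth.
- vision.calibration(name): a dict with "K" (3x3 intrinsics, pixels), "R" (3x3) and "t" (3): a world point X has camera coordinates R X + t. Camera axes: x right, y down, z forward; pixel columns grow to the right and rows downward; lengths in m; the calibration is good to about 2 mm. A picture is of the moment at which its call begins: read the wrist's pose just before it. calibration takes no time and is no camera call; for the wrist camera it gives the pose at the moment of the call.
- hand_in(): hands the job in; it is judged then, once.
Trained networks look in the newest picture that a camera, given by its name, has taken for a name from the list of things; names that differ only in an ending like _2 or _b are one class to them, and where a whole thing is asked for, a point or a joint stands for the part that bears it (a point fixed in the world has none). Each returns a list of dicts, best first, with "conf" (0 to 1); they miss things now and then, are a little off and sometimes report something else, mostly with a low value. They report only what shows in the picture. A call takes as long as a camera call.
- nets.search_frame(camera, query): "centre" ([x, y, z] in m, in world coordinates, good to about 4 mm: the middle of the surface that is visible of it).
- nets.spot_point(camera, query): "centre" ([x, y, z] in m, in world coordinates, good to about 4 mm: a listed point, or the origin of a listed thing).
The state is a dict: "time": time; "q": joint angles; "joint_velocities": joint speeds; "joint_torque": joint torques, N m; "position": TCP position; "tool_rot": TCP orientation; "ft_force": force on the tool from outside, world axes, zero at the start; "moment": the same for the moment, N m; "grip_width": finger opening in m; "grip_force": force on a finger pad.
Only numpy, scipy, OpenCV 4.12 (cv2) and the standard library are available. Lean on these libraries where they do the work, as an engineer would, in place of code of your own. Each camera call takes 0.05 s, during which the arm holds its last target. There are 200 camera calls.

TASK

The black charging cradle has fallen over on its back. By pushing with the fingertips only, without ever lifting it off the bench, tip it up onto its base, then push it across the bench until the back of its base sits flush against the low aluminium rail, its full width on the rail. Leave the two bottles and the screw pot where they stand.

Things in the scene. Friction and masses are not known exactly. Their poses are not given: they have to be found in the camera images.
- cradle: Matt black charging cradle, 104 deep x 128 wide x 96 mm high, 0.24 kg, loose. Origin: underside of the base, mid-width, 61 mm behind its front edge, 43 before its rear edge. z up out of the base, -x to its front, y across. Starts on its back: z about level (9 deg down), pointing away from the robot, within 20 deg of square to the rail; front up, its edge 105 mm above the bench.
- heel_left (a point): Point on the bottom rear edge of the cradle's base, 55 mm from the middle towards its +y; at cradle (43, 55, 0) mm.
- heel_right (a point): Point on the bottom rear edge of the cradle's base, 55 mm from the middle towards its -y; at cradle (43, -55, 0) mm.
- lip (a point): Middle of the upper edge of the cradle's low front lip, at cradle (-51, 0, 39) mm; the lip is 6 mm thick, 100 mm wide between the cheeks. At the start it is about 89 mm above the bench. Pushing it level towards the robot rolls the cradle over the rear edge of its base; past about 35 deg it drops onto its base by itself and then faces the robot.
- pocket (a point): Middle of the floor of the cradle's open pocket, at cradle (-18, 0, 19) mm. The pocket is 100 mm wide: two side cheeks (y 50 to 59 and -59 to -50; x -57 to 40 low down, tapering to -30 to 34 above z = 52, top at 96), the lip in front, the back plate behind (front face at x = 13, top at z = 83). The base slab below is 14 mm thick.
- stop_rail: Fixed bare aluminium angle rail on the bench, 300 mm long (y), 30 mm high, front wall 4 mm thick, screwed down. Origin at bench height, in the front face (the one turned to the robot), mid-length; x points square away from that face to the rear, y along the rail. 0.13 to 0.16 m beyond the fallen cradle. A tall fixed test fixture stands to the right of the work: pass over it with the TCP at 0.4 m.
- flux_bottle: White dropper bottle with a red nozzle, 34 mm across, 104 mm high, standing loose left of the work near the rail's left end; origin under its centre.
- glue_bottle: White dropper bottle with a black nozzle, 26 mm across, 85 mm high, standing loose left of the work; origin under its centre.
- screw_pot: Low white round pot, 47 mm across, 22 mm high, standing loose left of the work; origin under its centre.

How it is judged:
By the outcome, as a careful person would: the job done as asked, in the order asked, and still so for the second after the job is handed in, with the robot touching nothing.
It also fails if it takes over 64 s, if anything falls off the work surface, if the arm or the gripper's body presses on something with over 40 N, if the wrist force passes 120 N, or if a joint passes its speed limit or range.

## Working session

There is one attempt and no reset: what is moved stays moved. The work goes in short steps, Python scripts to look and compute and a tool call to move; the robot and the scene stay as the last step left them, time stands still between calls to the robot, and variables do not carry over. Pictures are saved under pics/ and viewed, at most 10 in all, crops included, and the job is handed in when it is done.

Besides the shell and the picture viewer there is one more tool, called as name([rows], argument=value, ...), one row to a line, values as JSON. apply_moves: Moves the arm, as the interface text tells. Its arguments: {"type":"object","properties":{"series":{"type":"array"},"hand":{"type":"number"},"newtons":{"type":"number"}},"required":["series"]}

```bash
mkdir -p pics
python3 - <<'E'
from rig import get_obs, vision, nets
import cv2,numpy as np
o=get_obs(); print({k:np.round(o[k],3).tolist() for k in ("time","position","tool_rot","grip_width")})
for c in ("scene","top"):
    im=vision.camera(c); cv2.imwrite(f"pics/{c}0.png",im[:,:,::-1])
    for q in ("lip","pocket","heel_left","heel_right","stop_rail","cradle","flux_bottle","glue_bottle","screw_pot"):
        r=nets.spot_point(c,q); print(c,q,[(np.round(x["centre"],3).tolist(),round(x["conf"],2)) for x in r[:2]])
E
```

```text
{'time': 0.0, 'position': [0.177, -0.599, 0.24], 'tool_rot': [0.99, 0.143, 0.0, -0.001], 'grip_width': 0.087}
scene lip [([0.518, 0.277, 0.089], 0.66)]
scene pocket [([0.49, 0.277, 0.063], 0.9)]
scene heel_left [([0.458, 0.33, 0.003], 0.71)]
scene heel_right [([0.47, 0.219, 0.004], 0.7), ([0.426, 0.464, -0.001], 0.15)]
scene stop_rail [([0.621, 0.266, -0.002], 0.71)]
scene cradle [([0.471, 0.281, 0.048], 0.85), ([0.587, 0.462, 0.001], 0.7)]
scene flux_bottle [([0.585, 0.46, 0.003], 0.66)]
scene glue_bottle [([0.507, 0.453, 0.002], 0.93)]
scene screw_pot [([0.425, 0.461, -0.001], 0.79), ([0.492, 0.278, 0.062], 0.19)]
top lip [([0.514, 0.281, 0.086], 0.89), ([0.589, 0.465, -0.002], 0.37)]
top pocket [([0.494, 0.281, 0.057], 0.94), ([0.59, 0.463, -0.002], 0.66)]
top heel_left [([0.462, 0.333, 0.001], 0.62)]
top heel_right [([0.468, 0.223, 0.008], 0.88), ([0.472, 0.28, 0.044], 0.58)]
top stop_rail [([0.625, 0.262, 0.003], 0.55)]
top cradle [([0.472, 0.28, 0.046], 0.63)]
top flux_bottle [([0.594, 0.465, -0.002], 0.55)]
top glue_bottle [([0.502, 0.454, 0.005], 0.68)]
top screw_pot [([0.423, 0.459, 0.001], 0.97), ([0.52, 0.282, 0.087], 0.49)]
```

View pics/scene0.png

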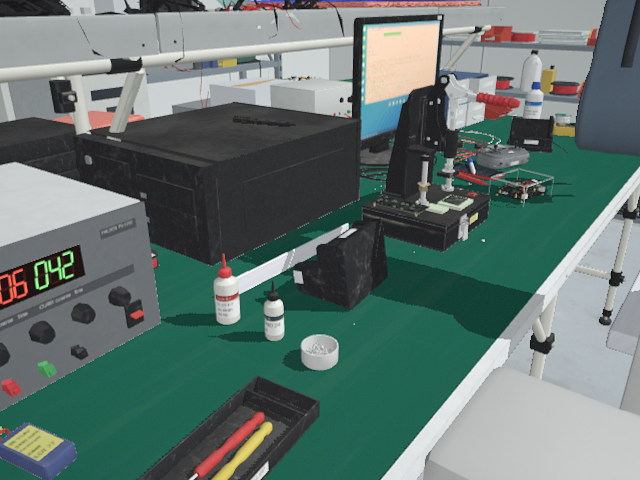

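View pics/top0.png

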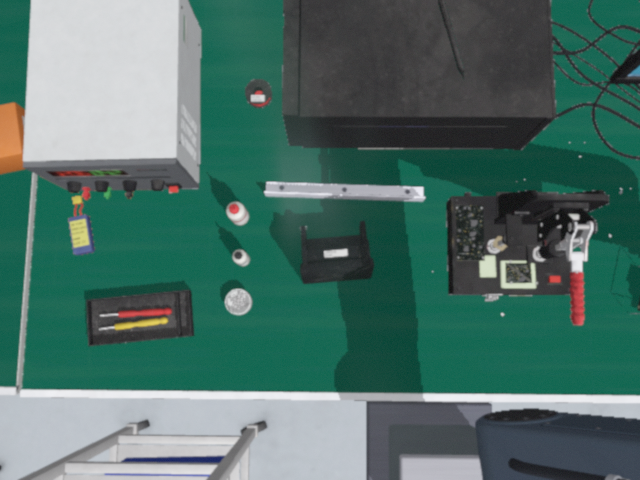

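The cradle lies on its back at about (335,258) in the top view. The rail is behind it, running from (266,190) to (424,193). The bottles and pot are on the left at x≈237, and the fixture is on the right. Next I'll fit the rail line.

```bash
cat > h.py <<'E'
import numpy as np,cv2
from rig import vision,nets,get_obs
def ray(c,uv,z):
    k=vision.calibration(c); K,R,t=(np.array(k[a]) for a in "KRt")
    C=-R.T@t; d=R.T@np.linalg.inv(K)@np.array([uv[0],uv[1],1.]); return C+d*(z-C[2])/d[2]
def proj(c,X):
    k=vision.calibration(c); p=np.array(k["K"])@(np.array(k["R"])@np.array(X)+np.array(k["t"])); return p[:2]/p[2]
E
python3 - <<'E'
from h import *
im=cv2.imread("pics/top0.png"); b=im.astype(int)
L=[]
for u in range(272,420,3):
    col=b[175:215,u]; m=np.where((col.min(1)>125))[0]
    if len(m): L.append((u,m.min()+175,m.max()+175))
L=np.array(L); print(L[::8].tolist())
print("C",ray("top",(320,240),0), "px rail",proj("top",(.623,.264,.0)),proj("top",(.623,.264,.03)))
for j,z in ((1,.03),(2,0.),(2,.03)):
    P=np.array([ray("top",(l[0]+.5,l[j]+(0 if j==1 else 1)),z) for l in L])
    f=np.polyfit(P[:,1],P[:,0],1); 
    for _ in range(3):
        r=P[:,0]-np.polyval(f,P[:,1]); k=abs(r)<.004; f=np.polyfit(P[k,1],P[k,0],1)
    print(j,z,"slope deg",np.degrees(np.arctan(f[0])),"x at y=.27",np.polyval(f,.27),k.sum(),len(P))
E
```

```text
[[272, 181, 196], [296, 182, 196], [320, 183, 197], [344, 184, 196], [368, 185, 197], [392, 186, 198], [416, 186, 201]]
C [0.54369176 0.30710887 0.        ] px rail [342.85054666 199.01483401] [343.26112272 195.64519845]
1 0.03 slope deg 1.918481009005705 x at y=.27 0.6452323791928104 50 50
2 0.0 slope deg 0.9649596799458384 x at y=.27 0.6249225832816819 48 50
2 0.03 slope deg 1.1782905341240875 x at y=.27 0.618322020554949 50 50
```

apply_moves([
  {"offset":[0,0,17],"rot":[0,0,0]},
  {"offset":[0,0,17],"rot":[0,0,0]},
  {"offset":[0,0,17],"rot":[0,0,0]},
  {"offset":[0,0,17],"rot":[0,0,0]},
], hand=0)

```text
time: 1.4
position: [0.1777, -0.601, 0.4177]
tool_rot: [0.99, 0.143, -0.0, 0.005]
ft_force: [-0.5, 0.3, 0.6]
grip_width: 0.0628
grip_force: 0.0
```

apply_moves([
  {"offset":[26,30,-1],"rot":[0,0,-12]},
  {"offset":[26,30,-1],"rot":[0,0,-12]},
  {"offset":[26,30,-1],"rot":[0,0,-12]},
  {"offset":[26,30,-1],"rot":[0,0,-12]},
  {"offset":[26,30,-1],"rot":[0,0,-12]},
  {"offset":[26,30,-1],"rot":[0,0,-12]},
  {"offset":[26,30,-1],"rot":[0,0,-12]},
  {"offset":[26,30,-1],"rot":[0,0,-12]},
  {"offset":[36.2,88.2,-1],"rot":[0,0,-12]},
  {"offset":[36.2,88.2,-1],"rot":[0,0,-12]},
  {"offset":[36.2,88.2,-1],"rot":[0,0,-12]},
  {"offset":[36.2,88.2,-1],"rot":[0,0,-12]},
  {"offset":[36.2,88.2,-1],"rot":[0,0,-12]},
  {"offset":[36.2,88.2,-1],"rot":[0,0,-12]},
  {"offset":[36.2,88.2,-1],"rot":[0,0,-12]},
  {"offset":[36.2,88.2,-1],"rot":[0,0,-12]},
  {"offset":[36.2,88.2,-1],"rot":[0,0,-12]},
  {"offset":[36.2,88.2,-1],"rot":[0,0,-12]},
  {"offset":[36.2,88.2,-1],"rot":[0,0,-12]},
  {"offset":[36.2,88.2,-1],"rot":[0,0,-12]},
], hand=0)

```text
time: 3.4
position: [0.5393, 0.2855, 0.4012]
tool_rot: [0.999, 0.04, 0.0, -0.0]
ft_force: [0.8, -0.3, -0.1]
grip_width: 0.0005
grip_force: 0.0
```

apply_moves([
  {"offset":[0,0,-20],"rot":[0,0,0]},
  {"offset":[0,0,-20],"rot":[0,0,0]},
  {"offset":[0,0,-20],"rot":[0,0,0]},
  {"offset":[0,0,-20],"rot":[0,0,0]},
  {"offset":[0,0,-20],"rot":[0,0,0]},
  {"offset":[0,0,-20],"rot":[0,0,0]},
])

```text
time: 4.0
position: [0.5396, 0.2828, 0.2014]
tool_rot: [0.999, 0.039, -0.0, 0.0]
ft_force: [0.4, -0.0, 0.8]
grip_width: 0.0002
grip_force: 0.0
```

Run:
```python
from h import *
print(np.round(get_obs()["position"],4))
for c in("wrist","scene"):
    im=vision.camera(c); cv2.imwrite(f"pics/{c}1.png",im[:,:,::-1])
    for q in ("lip","pocket","heel_left","heel_right","stop_rail"):
        print(c,q,[(np.round(x["centre"],3).tolist(),round(x["conf"],2)) for x in nets.spot_point(c,q)[:1]])
```

```text
[0.5396 0.2828 0.2014]
wrist lip [([0.52, 0.281, 0.094], 0.89)]
wrist pocket []
wrist heel_left [([0.428, 0.465, -0.004], 0.6)]
wrist heel_right []
wrist stop_rail [([0.625, 0.262, -0.003], 0.92)]
scene lip [([0.519, 0.277, 0.092], 0.81)]
scene pocket [([0.492, 0.277, 0.064], 0.85)]
scene heel_left [([0.458, 0.333, 0.003], 0.77)]
scene heel_right [([0.472, 0.22, 0.005], 0.88)]
scene stop_rail [([0.623, 0.266, -0.003], 0.81)]
```

View pics/wrist1.png

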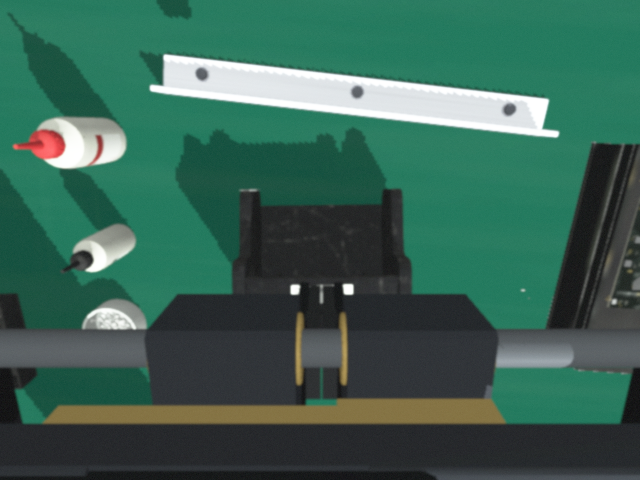

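The wrist view shows the lip just in front of the fingertips at (322,290) with the cheeks square to the tool. The rail's front edge runs from (150,88) to (557,133). I'll descend into the mouth of the pocket and push the lip slowly.

apply_moves([
  {"offset":[0.2,0,-4],"rot":[0,0,0]},
  {"offset":[0.2,0,-8],"rot":[0,0,0]},
  {"offset":[0.2,0,-12],"rot":[0,0,0]},
  {"offset":[0.2,0,-12],"rot":[0,0,0]},
  {"offset":[0.2,0,-12],"rot":[0,0,0]},
])

```text
time: 5.1
position: [0.5413, 0.2827, 0.081]
tool_rot: [0.999, 0.039, -0.001, 0.0]
ft_force: [1.2, 0.3, 1.2]
grip_width: 0.0004
grip_force: 0.0
```

apply_moves([
  {"offset":[-0.5,0,0],"rot":[0,0,0]},
  {"offset":[-1,-0.1,0],"rot":[0,0,0]},
  {"offset":[-1.4,-0.1,0],"rot":[0,0,0]},
  {"offset":[-1.8,-0.1,0],"rot":[0,0,0]},
  {"offset":[-2.2,-0.2,0],"rot":[0,0,0]},
  {"offset":[-2.6,-0.2,0],"rot":[0,0,0]},
  {"offset":[-3.0,-0.2,0],"rot":[0,0,0]},
])

```text
time: 5.8
position: [0.5113, 0.2807, 0.0814]
tool_rot: [0.999, 0.039, 0.0, -0.0]
ft_force: [1.0, -0.3, 0.7]
grip_width: 0.0005
grip_force: 0.4
```

Run:
```python
from h import *
o=get_obs();print(np.round(o["position"],4),np.round(o["ft_force"],1))
for c in("scene","top"):
    im=vision.camera(c); cv2.imwrite(f"pics/{c}2.png",im[:,:,::-1])
    for q in ("lip","pocket","heel_left","heel_right"):
        print(c,q,[(np.round(x["centre"],3).tolist(),round(x["conf"],2)) for x in nets.spot_point(c,q)[:1]])
```

```text
[0.5113 0.2807 0.0814] [ 1.  -0.3  0.7]
scene lip [([0.499, 0.276, 0.097], 0.73)]
scene pocket [([0.478, 0.276, 0.062], 0.97)]
scene heel_left [([0.459, 0.331, 0.0], 0.78)]
scene heel_right [([0.469, 0.222, 0.003], 0.97)]
top lip []
top pocket []
top heel_left [([0.458, 0.329, -0.002], 0.59)]
top heel_right []
```

apply_moves([
  {"offset":[-0.5,0,0],"rot":[0,0,0]},
  {"offset":[-1,-0.1,0],"rot":[0,0,0]},
  {"offset":[-1.5,-0.1,0],"rot":[0,0,0]},
  {"offset":[-2,-0.2,0],"rot":[0,0,0]},
  {"offset":[-2.5,-0.2,0],"rot":[0,0,0]},
  {"offset":[-3,-0.2,0],"rot":[0,0,0]},
  {"offset":[-3.5,-0.3,0],"rot":[0,0,0]},
  {"offset":[-4,-0.3,0.2],"rot":[0,0,0]},
  {"offset":[-5,-0.4,0.4],"rot":[0,0,0]},
  {"offset":[-6,-0.5,0.6],"rot":[0,0,0]},
  {"offset":[-7,-0.6,0.8],"rot":[0,0,0]},
  {"offset":[-8,-0.6,1],"rot":[0,0,0]},
  {"offset":[-9,-0.7,1],"rot":[0,0,0]},
  {"offset":[-10,-0.8,1],"rot":[0,0,0]},
  {"offset":[-10.4,-0.8,1],"rot":[0,0,0]},
  {"offset":[-10.4,-0.8,1],"rot":[0,0,0]},
])

```text
time: 7.9
position: [0.4067, 0.2727, 0.0912]
tool_rot: [0.999, 0.039, -0.0, 0.0]
ft_force: [0.4, -0.5, 0.5]
grip_width: 0.0005
grip_force: 0.0
```

Run:
```python
from h import *
o=get_obs();print(np.round(o["position"],4),np.round(o["ft_force"],1))
for c in("scene","top"):
    im=vision.camera(c); cv2.imwrite(f"pics/{c}3.png",im[:,:,::-1])
    for q in ("lip","pocket","heel_left","heel_right","cradle"):
        print(c,q,[(np.round(x["centre"],3).tolist(),round(x["conf"],2)) for x in nets.spot_point(c,q)[:1]])
```

```text
[0.4067 0.2727 0.0912] [ 0.4 -0.5  0.5]
scene lip [([0.372, 0.265, 0.042], 0.82)]
scene pocket [([0.405, 0.27, 0.021], 0.62)]
scene heel_left [([0.459, 0.331, -0.003], 0.57)]
scene heel_right [([0.473, 0.221, 0.002], 0.91)]
scene cradle [([0.422, 0.275, -0.0], 0.85)]
top lip []
top pocket []
top heel_left [([0.462, 0.33, -0.001], 0.59)]
top heel_right []
top cradle []
```

View pics/scene3.png

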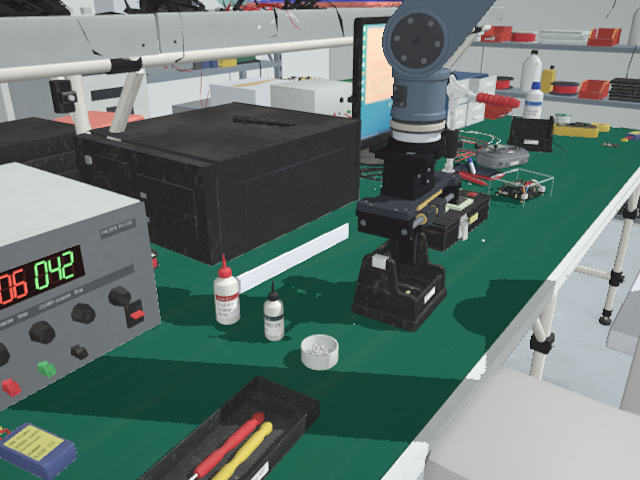

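The cradle now stands upright on its base at about (400,280) in the scene view, facing the robot. The bottles and pot haven't moved. I'll lift out and go round to its front with the fingers open and slightly tilted.

apply_moves([
  {"offset":[0,0,4],"rot":[0,0,0]},
  {"offset":[0,0,8],"rot":[0,0,0]},
  {"offset":[0,0,12],"rot":[0,0,0]},
  {"offset":[-4,-0.2,12],"rot":[0,-5,-3]},
  {"offset":[-8.4,-0.3,12],"rot":[0,-10,-6]},
  {"offset":[-8.4,-0.3,12],"rot":[0,-10,-6]},
  {"offset":[-8.4,-0.3,12],"rot":[0,-10,-6]},
  {"offset":[-8.4,-0.3,12],"rot":[0,-10,-6]},
], hand=0)

```text
time: 9.3
position: [0.3251, 0.2706, 0.2119]
tool_rot: [0.996, -0.013, 0.088, 0.003]
ft_force: [0.5, 0.5, 0.0]
grip_width: 0.0006
grip_force: 0.0
```

apply_moves([
  {"offset":[0,0,-2],"rot":[0,0,0]},
  {"offset":[0,0,-4],"rot":[0,0,0]},
  {"offset":[0,0,-6],"rot":[0,0,0]},
  {"offset":[0,0,-6],"rot":[0,0,0]},
  {"offset":[0,0,-6],"rot":[0,0,0]},
  {"offset":[0,0,-6],"rot":[0,0,0]},
  {"offset":[0,0,-6],"rot":[0,0,0]},
  {"offset":[0,0,-6],"rot":[0,0,0]},
], hand=1)

```text
time: 10.1
position: [0.324, 0.27, 0.152]
tool_rot: [0.996, -0.013, 0.088, 0.003]
ft_force: [-0.7, -0.8, 0.1]
grip_width: 0.0562
grip_force: 0.0
```

Run:
```python
from h import *
from scipy.spatial.transform import Rotation as Ro
o=get_obs();print(np.round(o["position"],4),np.round(Ro.from_quat(o["tool_rot"]).as_matrix(),3),o["grip_width"])
for c in("scene","top","wrist"):
    im=vision.camera(c); cv2.imwrite(f"pics/{c}4.png",im[:,:,::-1])
    for q in ("lip","pocket","heel_left","heel_right","cradle","stop_rail"):
        print(c,q,[(np.round(x["centre"],3).tolist(),round(x["conf"],2)) for x in nets.spot_point(c,q)[:1]])
```

```text
[0.324 0.27  0.152] [[ 0.984 -0.027  0.175]
 [-0.026 -1.    -0.008]
 [ 0.175  0.004 -0.985]] 0.056198997688419614
scene lip [([0.373, 0.266, 0.038], 0.93)]
scene pocket [([0.404, 0.27, 0.022], 0.73)]
scene heel_left [([0.46, 0.331, -0.001], 0.77)]
scene heel_right [([0.473, 0.22, 0.001], 0.72)]
scene cradle [([0.424, 0.274, -0.001], 0.7)]
scene stop_rail [([0.622, 0.267, -0.004], 0.75)]
top lip [([0.373, 0.27, 0.036], 0.73)]
top pocket [([0.407, 0.271, 0.019], 0.68)]
top heel_left [([0.462, 0.332, -0.003], 0.85)]
top heel_right []
top cradle [([0.425, 0.276, 0.001], 0.85)]
top stop_rail [([0.629, 0.263, 0.0], 0.56)]
wrist lip [([0.378, 0.269, 0.043], 0.86)]
wrist pocket [([0.411, 0.273, 0.02], 0.88)]
wrist heel_left []
wrist heel_right []
wrist cradle [([0.422, 0.276, -0.0], 0.86)]
wrist stop_rail [([0.506, 0.454, 0.001], 0.74)]
```

View pics/wrist4.png

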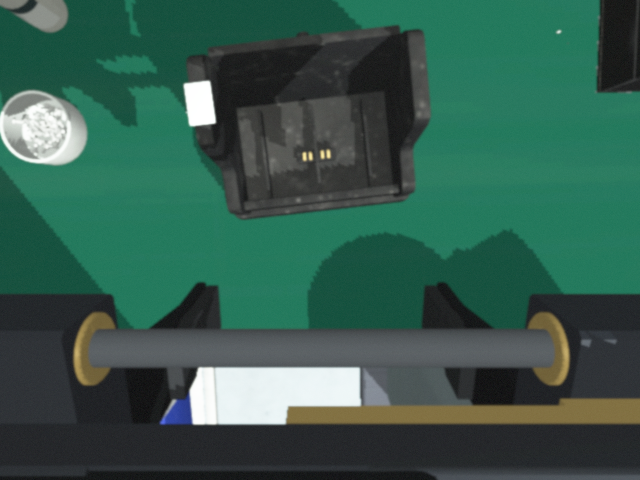

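The wrist view shows the upright cradle centred ahead of the open fingers. Its front edge runs from (240,215) to (412,200), so its yaw is about 5° off the tool. I'll descend and start pushing.

apply_moves([
  {"offset":[0,0,-4],"rot":[0,0,0]},
  {"offset":[0,0,-8],"rot":[0,0,0]},
  {"offset":[0,0,-11],"rot":[0,0,0]},
  {"offset":[0,0,-11.9],"rot":[0,0,0]},
  {"offset":[0,0,-11.9],"rot":[0,0,0]},
  {"offset":[0,0,-11.9],"rot":[0,0,0]},
  {"offset":[0,0,-11.9],"rot":[0,0,0]},
])

```text
time: 11.85
position: [0.3239, 0.27, 0.033]
tool_rot: [0.996, -0.013, 0.088, 0.003]
ft_force: [-0.1, -0.2, -0.1]
grip_width: 0.0869
grip_force: 0.0
```

apply_moves([
  {"offset":[0.5,0,0],"rot":[0,0,0]},
  {"offset":[1,0,0],"rot":[0,0,0]},
  {"offset":[1.5,0,0],"rot":[0,0,0]},
  {"offset":[2,-0.1,0],"rot":[0,0,0]},
  {"offset":[2.4,-0.1,0],"rot":[0,0,0]},
  {"offset":[2.8,-0.1,0],"rot":[0,0,0]},
  {"offset":[3.2,-0.1,0],"rot":[0,0,0]},
  {"offset":[3.6,-0.1,0],"rot":[0,0,0]},
  {"offset":[4,-0.1,0],"rot":[0,0,0]},
  {"offset":[4.4,-0.1,0],"rot":[0,0,0]},
  {"offset":[4.8,-0.1,0],"rot":[0,0,0]},
  {"offset":[5.2,-0.1,0],"rot":[0,0,0]},
  {"offset":[5.6,-0.1,0],"rot":[0,0,0]},
  {"offset":[6,-0.2,0],"rot":[0,0,0]},
  {"offset":[6.5,-0.2,0],"rot":[0,0,0]},
  {"offset":[7,-0.2,0],"rot":[0,0,0]},
  {"offset":[7.5,-0.2,0],"rot":[0,0,0]},
  {"offset":[8,-0.2,0],"rot":[0,0,0]},
])

```text
time: 13.65
position: [0.4039, 0.2677, 0.0323]
tool_rot: [0.996, -0.013, 0.087, 0.003]
ft_force: [-1.4, 0.0, 0.4]
grip_width: 0.0872
grip_force: 0.7
```

Run:
```python
from h import *
o=get_obs();print(np.round(o["position"],4),o["grip_width"],np.round(o["ft_force"],1))
for c in("scene","top","wrist"):
    im=vision.camera(c); cv2.imwrite(f"pics/{c}5.png",im[:,:,::-1])
    for q in ("lip","pocket","heel_left","heel_right","cradle","stop_rail"):
        print(c,q,[(np.round(x["centre"],3).tolist(),round(x["conf"],2)) for x in nets.spot_point(c,q)[:1]])
```

```text
[0.4039 0.2677 0.0323] 0.087176310565214 [-1.4  0.   0.4]
scene lip [([0.423, 0.265, 0.039], 0.62)]
scene pocket [([0.454, 0.266, 0.023], 0.73)]
scene heel_left [([0.517, 0.319, -0.002], 0.79)]
scene heel_right []
scene cradle [([0.472, 0.27, 0.001], 0.75)]
scene stop_rail [([0.624, 0.264, -0.002], 0.92)]
top lip []
top pocket [([0.459, 0.267, 0.018], 0.81)]
top heel_left [([0.521, 0.322, -0.002], 0.59)]
top heel_right [([0.515, 0.215, 0.003], 0.63)]
top cradle [([0.478, 0.27, -0.0], 0.92)]
top stop_rail [([0.623, 0.263, 0.001], 0.81)]
wrist lip [([0.429, 0.269, 0.045], 0.97)]
wrist pocket [([0.461, 0.272, 0.023], 0.58)]
wrist heel_left []
wrist heel_right []
wrist cradle [([0.473, 0.272, -0.002], 0.77)]
wrist stop_rail []
```

View pics/wrist5.png

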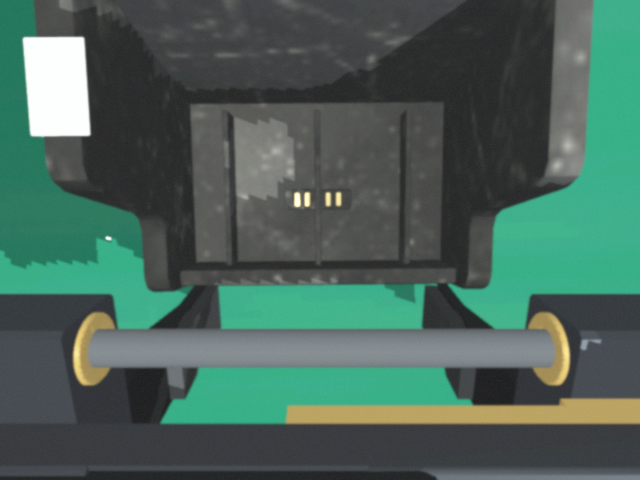

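The cradle is now square to the tool, with both fingers bearing on its front edge at about (200,285) and (440,285). I'll carry on to the rail.

apply_moves([
  {"offset":[0.5,0,0],"rot":[0,0,0]},
  {"offset":[1,0,0],"rot":[0,0,0]},
  {"offset":[1.5,0,0],"rot":[0,0,0]},
  {"offset":[2,-0.1,0],"rot":[0,0,0]},
  {"offset":[2.5,-0.1,0],"rot":[0,0,0]},
  {"offset":[3,-0.1,0],"rot":[0,0,0]},
  {"offset":[3.5,-0.1,0],"rot":[0,0,0]},
  {"offset":[4,-0.1,0],"rot":[0,0,0]},
  {"offset":[4.5,-0.1,0],"rot":[0,0,0]},
  {"offset":[5,-0.1,0],"rot":[0,0,0]},
  {"offset":[5.5,-0.1,0],"rot":[0,0,0]},
  {"offset":[6,-0.2,0],"rot":[0,0,0]},
  {"offset":[6.5,-0.2,0],"rot":[0,0,0]},
  {"offset":[7,-0.2,0],"rot":[0,0,0]},
  {"offset":[7.5,-0.2,0],"rot":[0,0,0]},
  {"offset":[8,-0.2,0],"rot":[0,0,0]},
  {"offset":[8.4,-0.2,0],"rot":[0,0,0]},
  {"offset":[8.8,-0.2,0],"rot":[0,0,0]},
  {"offset":[9.2,-0.2,0],"rot":[0,0,0]},
  {"offset":[9.4,-0.2,0],"rot":[0,0,0]},
])

```text
time: 16.7
position: [0.4981, 0.2658, 0.0323]
tool_rot: [0.996, -0.013, 0.087, 0.003]
ft_force: [-1.4, -0.5, -0.1]
grip_width: 0.0868
grip_force: 0.7
```

apply_moves([
  {"offset":[0.15,0,0],"rot":[0,0,0]},
  {"offset":[0.3,0,0],"rot":[0,0,0]},
  {"offset":[0.45,0,0],"rot":[0,0,0]},
  {"offset":[0.6,0,0],"rot":[0,0,0]},
])

```text
time: 17.1
position: [0.5034, 0.2657, 0.0322]
tool_rot: [0.996, -0.013, 0.087, 0.003]
ft_force: [-0.9, -0.3, 0.4]
grip_width: 0.087
grip_force: 0.9
```

apply_moves([
  {"offset":[0.1,0,0],"rot":[0,0,0]},
  {"offset":[0.2,0,0],"rot":[0,0,0]},
  {"offset":[0.2,0,0],"rot":[0,0,0]},
])

```text
time: 17.4
position: [0.5057, 0.2657, 0.0322]
tool_rot: [0.996, -0.013, 0.087, 0.003]
ft_force: [-0.5, -0.5, 0.1]
grip_width: 0.0872
grip_force: 0.7
```

apply_moves([
  {"offset":[0.1,0,0],"rot":[0,0,0]},
  {"offset":[0.2,0,0],"rot":[0,0,0]},
  {"offset":[0.2,0,0],"rot":[0,0,0]},
])

```text
time: 17.7
position: [0.5077, 0.2658, 0.0323]
tool_rot: [0.996, -0.013, 0.087, 0.003]
ft_force: [-2.1, 0.3, 0.5]
grip_width: 0.087
grip_force: 0.7
```

apply_moves([
  {"offset":[0.1,0,0],"rot":[0,0,0]},
  {"offset":[0.2,0,0],"rot":[0,0,0]},
  {"offset":[0.2,0,0],"rot":[0,0,0]},
])

```text
time: 18.0
position: [0.5096, 0.2658, 0.0323]
tool_rot: [0.996, -0.013, 0.087, 0.003]
ft_force: [-1.5, 0.0, 0.7]
grip_width: 0.0865
grip_force: 0.8
```

apply_moves([
  {"offset":[0.1,0,0],"rot":[0,0,0]},
  {"offset":[0.2,0,0],"rot":[0,0,0]},
  {"offset":[0.2,0,0],"rot":[0,0,0]},
])

```text
time: 18.3
position: [0.51, 0.2657, 0.0321]
tool_rot: [0.996, -0.013, 0.086, 0.004]
ft_force: [-4.6, 1.5, 3.9]
grip_width: 0.0866
grip_force: 2.7
```

apply_moves([
  {"offset":[0.1,0,0],"rot":[0,0,0]},
  {"offset":[0.2,0,0],"rot":[0,0,0]},
  {"offset":[0.2,0,0],"rot":[0,0,0]},
])

```text
time: 18.6
position: [0.5102, 0.2657, 0.0321]
tool_rot: [0.996, -0.013, 0.084, 0.004]
ft_force: [-7.2, 3.1, 6.4]
grip_width: 0.087
grip_force: 4.6
```

Run:
```python
from h import *
o=get_obs();print(np.round(o["position"],4),o["grip_width"],np.round(o["ft_force"],1))
for c in("scene","top","wrist"):
    im=vision.camera(c); cv2.imwrite(f"pics/{c}6.png",im[:,:,::-1])
    for q in ("heel_left","heel_right","cradle","stop_rail"):
        print(c,q,[(np.round(x["centre"],3).tolist(),round(x["conf"],2)) for x in nets.spot_point(c,q)[:1]])
im=cv2.imread("pics/top6.png")[140:300,230:440]; a=cv2.resize(im,None,fx=3,fy=3,interpolation=cv2.INTER_CUBIC)
cv2.imwrite("pics/z6.png",a)
```

```text
[0.5102 0.2657 0.0321] 0.08697252250463364 [-7.2  3.1  6.4]
scene heel_left [([0.62, 0.321, 0.001], 0.87)]
scene heel_right []
scene cradle [([0.58, 0.272, 0.0], 0.78)]
scene stop_rail []
top heel_left [([0.622, 0.323, -0.001], 0.76)]
top heel_right [([0.62, 0.212, 0.003], 0.56)]
top cradle [([0.576, 0.27, 0.0], 0.94)]
top stop_rail [([0.624, 0.266, 0.001], 0.65)]
wrist heel_left []
wrist heel_right []
wrist cradle [([0.577, 0.271, 0.0], 0.94)]
wrist stop_rail []
```

View pics/z6.png

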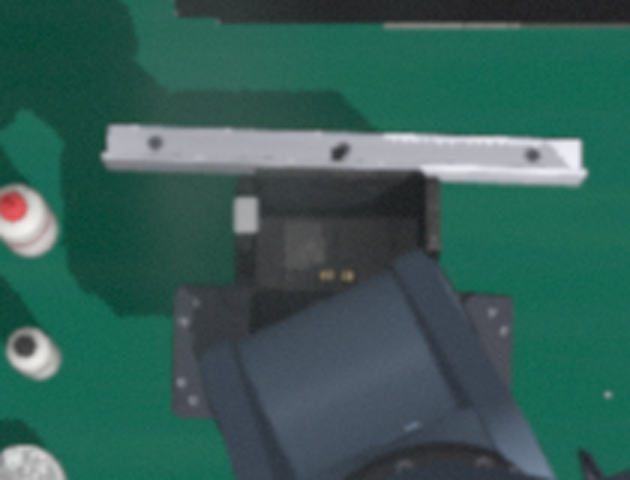

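In the top view the cradle's back meets the rail along its full width, from about (255,170) to (430,175) in the crop, with flux bottle and the rest clear. The contact force has a side component. I'll finish with a centred push using closed fingers so the rail sets the squareness.

apply_moves([
  {"offset":[-1,0,0],"rot":[0,0,0]},
  {"offset":[-3,0.3,0],"rot":[0,0,0]},
  {"offset":[-3.5,0.6,0],"rot":[0,0,0]},
  {"offset":[-3.5,0.6,0],"rot":[0,0,0]},
  {"offset":[-3.5,0.6,0],"rot":[0,0,0]},
  {"offset":[-3.5,0.6,0],"rot":[0,0,0]},
  {"offset":[-3.5,0.6,0],"rot":[0,0,0]},
  {"offset":[-3.5,0.6,0],"rot":[0,0,0]},
  {"offset":[-3.5,0.6,0],"rot":[0,0,0]},
  {"offset":[-3.5,0.6,0],"rot":[0,0,0]},
  {"offset":[-3.5,0.6,0],"rot":[0,0,0]},
  {"offset":[-3.5,0.6,0],"rot":[0,0,0]},
], hand=0)

```text
time: 20.55
position: [0.4784, 0.2717, 0.0322]
tool_rot: [0.996, -0.013, 0.087, 0.003]
ft_force: [-1.0, -0.2, 0.2]
grip_width: 0.0027
grip_force: 0.0
```

apply_moves([
  {"offset":[0.5,0,0],"rot":[0,0,0]},
  {"offset":[1,0,0],"rot":[0,0,0]},
  {"offset":[1.5,0,0],"rot":[0,0,0]},
  {"offset":[2,0,0],"rot":[0,0,0]},
  {"offset":[2.5,0,0],"rot":[0,0,0]},
  {"offset":[2.8,0,0],"rot":[0,0,0]},
  {"offset":[3,-0.1,0],"rot":[0,0,0]},
  {"offset":[3.1,-0.1,0],"rot":[0,0,0]},
  {"offset":[3.2,-0.1,0],"rot":[0,0,0]},
  {"offset":[3.3,-0.1,0],"rot":[0,0,0]},
  {"offset":[3.3,-0.1,0],"rot":[0,0,0]},
])

```text
time: 21.65
position: [0.511, 0.2707, 0.0321]
tool_rot: [0.996, -0.013, 0.087, 0.004]
ft_force: [-1.6, -0.2, 0.1]
grip_width: 0.0003
grip_force: 0.4
```

apply_moves([
  {"offset":[0.1,0,0],"rot":[0,0,0]},
  {"offset":[0.2,0,0],"rot":[0,0,0]},
  {"offset":[0.3,0,0],"rot":[0,0,0]},
  {"offset":[0.3,0,0],"rot":[0,0,0]},
])

```text
time: 22.05
position: [0.5115, 0.2706, 0.032]
tool_rot: [0.996, -0.013, 0.084, 0.004]
ft_force: [-6.7, 2.2, 5.2]
grip_width: 0.0002
grip_force: 3.7
```

apply_moves([
  {"offset":[-1,0,0],"rot":[0,0,0]},
  {"offset":[-3,0,0],"rot":[0,0,0]},
  {"offset":[-7,0,0],"rot":[0,0,0]},
  {"offset":[-11,0,0],"rot":[0,0,0]},
  {"offset":[-12,0,4],"rot":[0,0,0]},
  {"offset":[-12,0,9],"rot":[0,0,0]},
  {"offset":[-12,0,14],"rot":[0,5,0]},
  {"offset":[-12,0,19],"rot":[0,10,0]},
  {"offset":[-12,0,24],"rot":[0,10,0]},
  {"offset":[-12,0,27],"rot":[0,10,0]},
  {"offset":[-12,0,27],"rot":[0,10,0]},
  {"offset":[-12,0,27],"rot":[0,10,0]},
])

```text
time: 23.25
position: [0.3948, 0.2707, 0.3031]
tool_rot: [1.0, -0.013, 0.002, 0.004]
ft_force: [-0.5, 0.7, -0.4]
grip_width: 0.0002
grip_force: 0.0
```

Run:
```python
from h import *
o=get_obs();print(np.round(o["position"],4),np.round(o["ft_force"],1))
for c in("scene","top","wrist"):
    im=vision.camera(c); cv2.imwrite(f"pics/{c}7.png",im[:,:,::-1])
    for q in ("heel_left","heel_right","cradle","stop_rail","flux_bottle","glue_bottle","screw_pot"):
        print(c,q,[(np.round(x["centre"],3).tolist(),round(x["conf"],2)) for x in nets.spot_point(c,q)[:1]])
a=cv2.resize(cv2.imread("pics/top7.png")[150:310,220:440],None,fx=3,fy=3,interpolation=cv2.INTER_CUBIC)
cv2.imwrite("pics/z7.png",a)
```

```text
[0.3948 0.2707 0.3031] [-0.5  0.7 -0.4]
scene heel_left [([0.622, 0.32, -0.001], 0.8)]
scene heel_right [([0.623, 0.209, 0.001], 0.8)]
scene cradle [([0.577, 0.27, 0.0], 0.69)]
scene stop_rail []
scene flux_bottle [([0.587, 0.461, 0.002], 0.78)]
scene glue_bottle [([0.509, 0.457, -0.001], 0.8)]
scene screw_pot [([0.425, 0.462, 0.003], 0.9)]
top heel_left [([0.624, 0.324, -0.004], 0.76)]
top heel_right [([0.619, 0.215, 0.005], 0.57)]
top cradle [([0.579, 0.27, 0.001], 0.73)]
top stop_rail [([0.623, 0.263, 0.003], 0.77)]
top flux_bottle [([0.588, 0.467, -0.001], 0.92)]
top glue_bottle [([0.505, 0.452, 0.005], 0.68)]
top screw_pot [([0.429, 0.461, 0.0], 0.97)]
wrist heel_left []
wrist heel_right []
wrist cradle [([0.572, 0.27, -0.0], 0.77)]
wrist stop_rail []
wrist flux_bottle []
wrist glue_bottle [([0.508, 0.456, -0.002], 0.79)]
wrist screw_pot [([0.426, 0.462, -0.0], 0.84)]
```

View pics/wrist7.png

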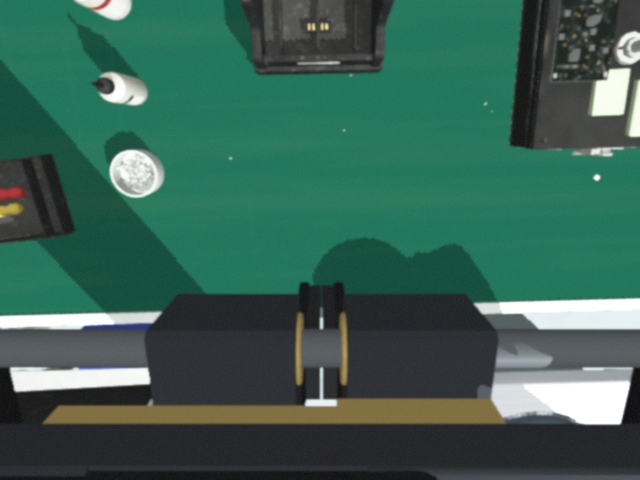

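View pics/z7.png

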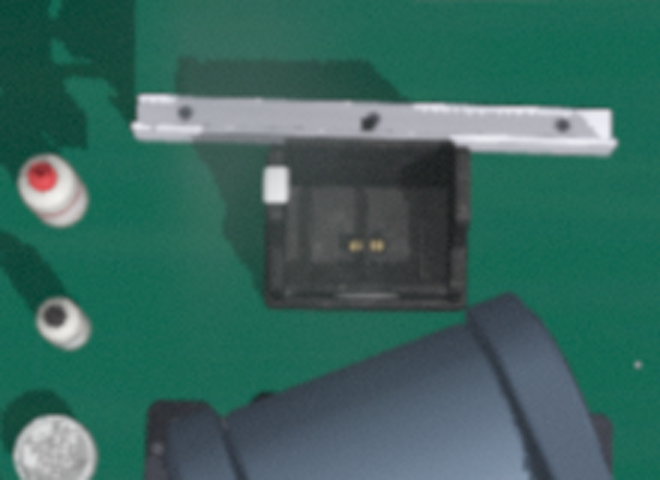

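The cradle is upright with its back at the rail: in the crop its back runs (285,140)–(467,148) and the rail face (133,138)–(615,154). Bottles and pot haven't moved. I'll check that its yaw really matches the rail's.

```bash
python3 - <<'E'
from h import *
from scipy.spatial.transform import Rotation as Ro
def edge(fn,us,guess,w,sign):  # strongest vertical gradient of given sign near guess line, subpixel
    g=cv2.GaussianBlur(cv2.imread(fn)[:,:,1].astype(float),(0,0),1.2); d=np.gradient(g,axis=0)*sign; out=[]
    for u in us:
        v0=int(round(np.interp(u,*guess))); s=d[v0-w:v0+w+1,u]; i=int(s.argmax())
        if 0<i<2*w and s[i]>4:
            a,b,c=s[i-1:i+2]; out.append((u,v0-w+i+.5*(a-c)/(a-2*b+c)))
    return np.array(out)
def yaw(P):
    f=np.polyfit(P[:,1],P[:,0],1)
    for _ in range(4):
        r=P[:,0]-np.polyval(f,P[:,1]); k=abs(r)<=2*np.median(abs(r))+1e-4; f=np.polyfit(P[k,1],P[k,0],1)
    return round(-np.degrees(np.arctan(f[0])),2),round(np.polyval(f,.27),4),int(k.sum())
T=lambda fn,us,g,w,s,z:yaw(np.array([ray("top",p,z) for p in edge(fn,us,g,w,s)]))
print("cradle front top7",T("pics/top7.png",range(312,372,1),([309,375],[251.7,253]),4,1,.007))
for n in("top7","top0"): print("rail front",n,T(f"pics/{n}.png",list(range(270,308))+list(range(380,420)),([264,425],[196,201.3]),5,-1,.015))
# wrist
o=get_obs(); k=vision.calibration("wrist"); R,t=np.array(k["R"]),np.array(k["t"]); Rt=Ro.from_quat(o["tool_rot"]).as_matrix()
A=R@Rt; b=R@np.array(o["position"])+t  # cam = A*tool + b
K=np.array(k["K"])
def wr(p,z,q,pos):
    Rw=A@Ro.from_quat(q).as_matrix().T; tw=b-Rw@np.array(pos); C=-Rw.T@tw; d=Rw.T@np.linalg.inv(K)@[p[0],p[1],1]; return C+d*(z-C[2])/d[2]
E=edge("pics/wrist7.png",range(268,375),([258,382],[73,71]),5,1)
print("cradle front wrist7",yaw(np.array([wr(p,.007,o["tool_rot"],o["position"]) for p in E])))
q=np.array([.999,.039,0,0]);q/=np.linalg.norm(q)
E=edge("pics/wrist1.png",range(160,550,3),([150,557],[91,136]),5,-1)
print("rail wrist1",yaw(np.array([wr(p,.03,q,(.5396,.2828,.2014)) for p in E])))
E
python3 - <<'E'
E
```

```text
cradle front top7 (np.float64(-0.58), np.float64(0.5173), 56)
rail front top7 (np.float64(-2.41), np.float64(0.6228), 47)
rail front top0 (np.float64(-1.69), np.float64(0.6216), 48)
cradle front wrist7 (np.float64(-0.33), np.float64(0.5171), 107)
rail wrist1 (np.float64(-1.59), np.float64(0.6224), 128)
```

The fits put the cradle at about −0.4° and the rail at about −1.6°, which suggests a gap of roughly 2 mm at the left end. I'll press left of centre, then right, using the contact positions as a probe.

apply_moves([
  {"offset":[2,1,-4],"rot":[0,-5,0]},
  {"offset":[4,2.5,-8],"rot":[0,-10,0]},
  {"offset":[5,3.7,-12],"rot":[0,-10,0]},
  {"offset":[6,3.7,-16],"rot":[0,-10,0]},
  {"offset":[6.5,3.7,-20],"rot":[0,-10,0]},
  {"offset":[6.5,3.7,-24],"rot":[0,-10,0]},
  {"offset":[6.5,3.7,-27],"rot":[0,-10,0]},
  {"offset":[6.5,3.7,-27],"rot":[0,-10,0]},
  {"offset":[8.5,3.7,-27],"rot":[0,-10,0]},
  {"offset":[10.0,3.7,-27],"rot":[0,-10,0]},
  {"offset":[10.5,3.7,-27],"rot":[0,-10,0]},
  {"offset":[10.8,3.7,-27],"rot":[0,-10,0]},
  {"offset":[10.8,3.7,-27],"rot":[0,-10,0]},
], hand=0)

```text
time: 25.75
position: [0.5026, 0.3078, 0.0332]
tool_rot: [0.996, -0.013, 0.088, 0.003]
ft_force: [-0.4, 0.6, -0.1]
grip_width: -0.0
grip_force: 0.0
```

apply_moves([
  {"offset":[0.1,0,0],"rot":[0,0,0]},
  {"offset":[0.2,0,0],"rot":[0,0,0]},
  {"offset":[0.3,0,0],"rot":[0,0,0]},
  {"offset":[0.4,0,0],"rot":[0,0,0]},
  {"offset":[0.4,0,0],"rot":[0,0,0]},
])

```text
time: 26.25
position: [0.5065, 0.3078, 0.0322]
tool_rot: [0.996, -0.013, 0.087, 0.003]
ft_force: [0.2, -0.2, 0.8]
grip_width: 0.0003
grip_force: 0.0
```

apply_moves([
  {"offset":[0.1,0,0],"rot":[0,0,0]},
  {"offset":[0.2,0,0],"rot":[0,0,0]},
  {"offset":[0.3,0,0],"rot":[0,0,0]},
  {"offset":[0.3,0,0],"rot":[0,0,0]},
])

```text
time: 26.65
position: [0.5097, 0.3078, 0.0323]
tool_rot: [0.996, -0.013, 0.087, 0.003]
ft_force: [0.5, -0.1, -0.2]
grip_width: 0.0005
grip_force: 0.0
```

apply_moves([
  {"offset":[0.1,0,0],"rot":[0,0,0]},
  {"offset":[0.2,0,0],"rot":[0,0,0]},
  {"offset":[0.2,0,0],"rot":[0,0,0]},
])

```text
time: 26.95
position: [0.5114, 0.3077, 0.0322]
tool_rot: [0.996, -0.013, 0.087, 0.003]
ft_force: [0.2, 0.1, 0.4]
grip_width: 0.0005
grip_force: 0.1
```

apply_moves([
  {"offset":[0.1,0,0],"rot":[0,0,0]},
  {"offset":[0.2,0,0],"rot":[0,0,0]},
  {"offset":[0.2,0,0],"rot":[0,0,0]},
])

```text
time: 27.25
position: [0.5133, 0.3078, 0.0322]
tool_rot: [0.996, -0.013, 0.087, 0.003]
ft_force: [-1.0, 1.1, 0.4]
grip_width: 0.0007
grip_force: 0.6
```

apply_moves([
  {"offset":[0.1,0,0],"rot":[0,0,0]},
  {"offset":[0.2,0,0],"rot":[0,0,0]},
  {"offset":[0.2,0,0],"rot":[0,0,0]},
])

```text
time: 27.55
position: [0.5141, 0.3077, 0.0321]
tool_rot: [0.996, -0.013, 0.086, 0.004]
ft_force: [-4.7, 2.1, 1.5]
grip_width: 0.0007
grip_force: 2.5
```

apply_moves([
  {"offset":[0.2,0,0],"rot":[0,0,0]},
  {"offset":[0.2,0,0],"rot":[0,0,0]},
])

```text
time: 27.75
position: [0.5143, 0.3076, 0.032]
tool_rot: [0.996, -0.013, 0.084, 0.004]
ft_force: [-8.5, 3.1, 5.5]
grip_width: 0.0005
grip_force: 4.7
```

apply_moves([
  {"offset":[-1,0,0],"rot":[0,0,0]},
  {"offset":[-2,-2,0],"rot":[0,0,0]},
  {"offset":[-2,-6,0],"rot":[0,0,0]},
  {"offset":[-2,-7.4,0],"rot":[0,0,0]},
  {"offset":[-1.5,-7.4,0],"rot":[0,0,0]},
  {"offset":[-1.2,-7.4,0],"rot":[0,0,0]},
  {"offset":[-1.2,-7.4,0],"rot":[0,0,0]},
])

```text
time: 28.45
position: [0.5073, 0.2347, 0.0326]
tool_rot: [0.996, -0.013, 0.089, 0.003]
ft_force: [0.3, -0.2, 0.1]
grip_width: 0.0004
grip_force: 0.0
```

Run:
```python
from h import *
print(np.round(get_obs()["position"],4))
for c in("wrist","top"):
    im=vision.camera(c); cv2.imwrite(f"pics/{c}8.png",im[:,:,::-1])
```

```text
[0.5073 0.2347 0.0326]
```

apply_moves([
  {"offset":[0.1,0,0],"rot":[0,0,0]},
  {"offset":[0.2,0,0],"rot":[0,0,0]},
  {"offset":[0.2,0,0],"rot":[0,0,0]},
])

```text
time: 28.85
position: [0.5076, 0.2341, 0.0323]
tool_rot: [0.996, -0.013, 0.087, 0.003]
ft_force: [0.1, 0.4, -0.6]
grip_width: 0.0007
grip_force: 0.0
```

apply_moves([
  {"offset":[0.1,0,0],"rot":[0,0,0]},
  {"offset":[0.2,0,0],"rot":[0,0,0]},
  {"offset":[0.2,0,0],"rot":[0,0,0]},
])

```text
time: 29.15
position: [0.5097, 0.2337, 0.0323]
tool_rot: [0.996, -0.013, 0.087, 0.003]
ft_force: [0.3, 0.7, 0.3]
grip_width: 0.0002
grip_force: 0.0
```

apply_moves([
  {"offset":[0.1,0,0],"rot":[0,0,0]},
  {"offset":[0.2,0,0],"rot":[0,0,0]},
  {"offset":[0.2,0,0],"rot":[0,0,0]},
])

```text
time: 29.45
position: [0.5114, 0.2337, 0.0322]
tool_rot: [0.996, -0.013, 0.087, 0.003]
ft_force: [0.8, -0.1, 0.5]
grip_width: 0.0006
grip_force: 0.0
```

apply_moves([
  {"offset":[0.1,0,0],"rot":[0,0,0]},
  {"offset":[0.1,0,0],"rot":[0,0,0]},
])

```text
time: 29.65
position: [0.5117, 0.2336, 0.0321]
tool_rot: [0.996, -0.013, 0.086, 0.004]
ft_force: [-1.7, -0.3, 0.6]
grip_width: 0.0004
grip_force: 1.0
```

apply_moves([
  {"offset":[0.1,0,0],"rot":[0,0,0]},
  {"offset":[0.1,0,0],"rot":[0,0,0]},
])

```text
time: 29.85
position: [0.5118, 0.2336, 0.032]
tool_rot: [0.996, -0.013, 0.086, 0.004]
ft_force: [-4.6, 0.5, 3.6]
grip_width: 0.0003
grip_force: 2.6
```

apply_moves([
  {"offset":[0.1,0,0],"rot":[0,0,0]},
  {"offset":[0.2,0,0],"rot":[0,0,0]},
  {"offset":[0.2,0,0],"rot":[0,0,0]},
])

```text
time: 30.15
position: [0.512, 0.2335, 0.032]
tool_rot: [0.996, -0.013, 0.084, 0.004]
ft_force: [-8.0, 3.1, 6.5]
grip_width: 0.0005
grip_force: 4.8
```

Firm contact at left (.5141) and right (.5117) gives about −1.9°, in line with the rail. The right end didn't slide at all, so both ends are seated. I'll retract and re-check.

apply_moves([
  {"offset":[-1,0,0],"rot":[0,0,0]},
  {"offset":[-3,0,0],"rot":[0,0,0]},
  {"offset":[-7,1,0],"rot":[0,0,0]},
  {"offset":[-11,2,0],"rot":[0,0,0]},
  {"offset":[-12,3.7,4],"rot":[0,0,0]},
  {"offset":[-12,3.7,9],"rot":[0,0,0]},
  {"offset":[-12,3.7,14],"rot":[0,5,0]},
  {"offset":[-12,3.7,19],"rot":[0,10,0]},
  {"offset":[-12,3.7,24],"rot":[0,10,0]},
  {"offset":[-12,3.7,27],"rot":[0,10,0]},
  {"offset":[-12,3.7,27],"rot":[0,10,0]},
  {"offset":[-12,3.7,27],"rot":[0,10,0]},
])

```text
time: 31.35
position: [0.3964, 0.2708, 0.3033]
tool_rot: [1.0, -0.013, 0.002, 0.004]
ft_force: [-0.3, -0.5, -0.0]
grip_width: 0.0004
grip_force: 0.0
```

Run:
```python
from h import *
o=get_obs();print(np.round(o["position"],4),np.round(o["tool_rot"],4),np.round(o["ft_force"],1))
def fit(c,fn,us,g,w,z):
    G=cv2.GaussianBlur(cv2.imread(fn)[:,:,1].astype(float),(0,0),1.2); d=np.gradient(G,axis=0); P=[]
    for u in us:
        v0=int(round(np.interp(u,*g))); s=d[v0-w:v0+w+1,u]; i=int(s.argmax())
        if 0<i<2*w and s[i]>4:
            a,b,e=s[i-1:i+2]; P.append(ray(c,(u,v0-w+i+.5*(a-e)/(a-2*b+e)),z))
    P=np.array(P); f=np.polyfit(P[:,1],P[:,0],1)
    for _ in range(4):
        r=P[:,0]-np.polyval(f,P[:,1]); k=abs(r)<=2*np.median(abs(r))+1e-4; f=np.polyfit(P[k,1],P[k,0],1)
    return np.round([-np.degrees(np.arctan(f[0])),np.polyval(f,.27),k.sum()],4)
for c in("top","wrist","scene"):
    cv2.imwrite(f"pics/{c}9.png",vision.camera(c)[:,:,::-1])
    for q in ("heel_left","heel_right","cradle","flux_bottle"):
        print(c,q,[np.round(x["centre"],3).tolist() for x in nets.spot_point(c,q)[:1]])
print(fit("top","pics/top9.png",range(312,372),([309,375],[251.7,253]),5,.007))
print(fit("wrist","pics/wrist9.png",range(268,375),([258,382],[73,72]),6,.007))
```

```text
[0.3964 0.2708 0.3033] [ 0.9999 -0.0131  0.0022  0.0039] [-0.3 -0.5 -0. ]
top heel_left [[0.625, 0.322, -0.0]]
top heel_right [[0.619, 0.209, 0.004]]
top cradle [[0.58, 0.27, -0.001]]
top flux_bottle [[0.593, 0.464, -0.001]]
wrist heel_left []
wrist heel_right []
wrist cradle [[0.576, 0.269, 0.003]]
wrist flux_bottle []
scene heel_left []
scene heel_right [[0.621, 0.211, 0.0]]
scene cradle [[0.581, 0.27, -0.001]]
scene flux_bottle [[0.588, 0.462, 0.001]]
[-2.0007  0.5188 56.    ]
[ -1.6052   0.5206 107.    ]
```

The cradle's yaw is now −1.6 to −2.0°, matching the rail's −1.6 to −1.7°, and its front edge plus 104 mm of depth reaches the rail at about .6225. That's flush, so I'll hand in.

```bash
python3 -c "
from rig import hand_in; print(hand_in())"
```

```text
the job is handed in; nothing more can be done
None
```

The cradle was tipped up onto its base and pushed flush against the rail across its full width, measured square to it within about 0.4°. The bottles and pot are still where they stood, and the job is handed in at about 31 s; no verdict was returned.

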